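# Sort four misplaced finds back into their own trays

## Robot

A 6-joint arm with a two-finger parallel gripper is mounted at the origin on the work surface. World frame = base frame: x ahead of the robot, y to its left, z up, the work surface at z = 0. Lengths are in mm, angles in rad, forces in N, time in s.
With the tool pointing down it reaches from about 350 to 775 mm from the base axis. Payload 7.3 kg.
Tool frame: the origin (TCP) lies between the finger pads; the fingertips stand bot.tips_ahead ahead of it and the grasp point (between the pads) lies 6 mm ahead of it (bot.tips_ahead is the distance from the TCP to the fingertips, in mm); z points along the fingers, y is the line along which they close (so a half turn about z gives the same grasp; the last joint's range is limited). The gripper opens to 92 mm and grips with 3 to 60 N. Pads are 19 mm wide; open, the fingers measure 130 mm over their backs; the gripper's body (75 mm by 190 mm) begins 47 mm behind the grasp point.
Start: joints at [-1.484, 0.342, 1.524, -0, 1.275, -0.146], TCP at [121.14, -510.85, 251.741] pointing down, gripper open.
Joint ranges: [-2.53, 2.53], [-0.77, 2.02], [0.04, 2.7], [-1, 4.14], [0.28, 2.66], [-3.11, 3.11]. Speed limits (rad/s): [2.57, 2.57, 3.14, 3.14, 3.14, 3.14].

## Interface

Orientations are given as [roll, pitch, yaw] about the fixed x, y, z axes, in that order (R = Rz(yaw) Ry(pitch) Rx(roll)).
In Python, from plant import bot gives the robot as it stands. The module is installed in compiled form; this text tells all that it offers.
- The arm moves only by the tool step_arm, never from a script. Its argument "targets" is one flat list of numbers, 7 for each row, row after row: the opening, from 0 (shut) to 1 (fully open), then the shift along the tool's x, y, z each as a share of 100 mm, from -1 to 1, then the turn, a rotation vector about the tool's x, y, z each as a share of pi/4 rad, from -1 to 1. A call has 1 to 20 rows; each row is the pose to reach, as a shift and turn from the pose commanded when the call began, along the tool's axes at that moment; what a row does not reach only later rows make up. A row lasts 1/8 s, in which the tool goes at most 62.5 mm and 10.7 degrees, less where a joint would pass 70% of its speed; a pose out of reach is approached as far as the arm can. A call with a number of a shift or a turn outside -1 to 1 is refused whole. A call with a gripper value outside its range is refused whole. The fingers move at their own pace and stop on an object; the grip force is fixed at half the most. Time passes only in rows, so rows that repeat a pose let the fingers close. It gives the time, the measured TCP pose, the force, the opening and the grip force at its end, in the units of the state.
- bot.get_obs(): the state, without advancing time (a new reading comes with each control period).
- bot.capture(name): name is "side" or "top"; returns (picture, depth): 384x512x3 uint8, blue, green, red; 384x512 float32, mm along the optical axis (not along the pixel's ray), 0 where there is no reading.
- bot.camera_info(name): a dict with "fx", "fy", "cx", "cy" (pixels), "camera_from_world" (4x4, takes a point from world to camera coordinates). Camera axes: x right, y down, z forward; pixel columns grow to the right and rows downward; lengths in mm; the calibration is good to about 2 mm. A picture is of the moment at which its call begins. camera_info takes no time and is no camera call.
- bot.close_job(): hands the job in; it is judged then, once.
The state is a dict: "time": time; "joint_positions": joint angles; "dq": joint speeds; "tau": joint torques, N m; "tool_pos": TCP position; "tcp_rot": TCP orientation; "contact_force": force on the tool from outside, world axes, zero at the start; "moment": the same for the moment, N m; "grip_width": finger opening in mm; "finger_force": force on a finger pad.
Only numpy, scipy, OpenCV 4.12 (cv2) and the standard library are available. Lean on these libraries where they do the work, as an engineer would, in place of code of your own. Each camera call takes 0.05 s, during which the arm holds its last target. There are 200 camera calls.

## Task

All four finds on the bench stand in the wrong trays: put each, standing upright, in the middle of the tray made for it - the wide pot in the large round dish, the slim beaker in the small round dish, the square clay weight in the square tray, and the whetstone in the oblong tray, lying lengthwise along it. Each tray holds only one find, so begin by parking one on the empty cork mat, and use the mat again whenever you need a free spot; never put a find on the bare bench. Set the finds down gently without dropping them, and leave the small amber bottle among the trays standing where it is.

Things in the scene. Friction and masses are not known exactly. Their poses are not given: they have to be found in the camera images.
- bowl: Wide round terracotta pot with an open mouth, 66 mm in diameter (upright wall from 24 to 40 mm up; foot 48 mm, rim 62 mm), 60 mm high, about 0.22 kg. It belongs in the large round dish; it starts in the small round dish or the square tray. Loose. Origin: centre of its underside; z up when it stands. At the start it stands upright in a wrong tray, origin 6 mm above the bench.
- beaker: Slim round terracotta beaker with an open mouth, 38 mm in diameter (upright wall from 10 to 46 mm up; rim 42 mm, foot 34 mm), 54 mm high, about 0.1 kg. It belongs in the small round dish; it starts in the large round dish or the oblong tray. Loose. Origin: centre of its underside; z up when it stands. At the start it stands upright in a wrong tray, origin 6 mm above the bench.
- weight: Square terracotta loom weight, 44 x 44 mm with upright sides to 40 mm up (faces across its x and y axes), then sloping in to a blunt top at 56 mm; about 0.18 kg. It belongs in the square tray, turned any way; it starts in the large round dish or the oblong tray. Loose. Origin: centre of its underside; z up when it stands. At the start it stands upright in a wrong tray, origin 6 mm above the bench.
- whetstone: Grey stone block, 30 mm (x) x 76 mm (y, its long axis) x 44 mm high, about 0.22 kg. It belongs in the oblong tray with its y axis along the tray's y axis, either way round; it starts in the small round dish or the square tray, turned any way. Its underside is the 30 x 76 mm face. Loose. Origin: centre of its underside; z up when it stands. At the start it stands upright in a wrong tray, origin 6 mm above the bench.
- large_dish: Large round dish, 144 mm outside diameter, 136 mm inside. Fixed to the bench. Grey plastic, floor 6 mm thick, rim 16 mm above the bench, walls 4 mm. Origin: centre of its underside, on the bench; z up.
- small_dish: Small round dish, 100 mm outside diameter, 92 mm inside. Fixed to the bench. Grey plastic, floor 6 mm thick, rim 16 mm above the bench, walls 4 mm. Origin: centre of its underside, on the bench; z up.
- square_tray: Square tray, 100 x 100 mm outside, 92 x 92 mm inside. Fixed to the bench. Grey plastic, floor 6 mm thick, rim 16 mm above the bench, walls 4 mm. Origin: centre of its underside, on the bench; z up.
- oblong_tray: Oblong tray, 80 mm (x) x 140 mm (y, its long axis) outside, 72 x 132 mm inside. Fixed to the bench. Grey plastic, floor 6 mm thick, rim 16 mm above the bench, walls 4 mm. Origin: centre of its underside, on the bench; z up.
- mat: Cork mat, 100 x 100 mm, 8 mm thick, empty at the start: the free spot. Fixed to the bench. Origin: centre of its underside, on the bench; its top is 8 mm up.
- bottle: Small amber glass reagent bottle with a blue cap, 44 mm in diameter, 85 mm high, standing in one of the six places among the trays, at least 0.15 m from the middle of any of them. It must be left alone. The other small things between the trays are a brush and a sherd, lying flat, under 25 mm high. Origin: centre of its underside.
Things that resemble listed ones, but are neither listed nor needed, are in the scene too. What is shaped like the oblong_tray but green is not meant.

How it is judged:
By the outcome, as a careful person would: the job done as asked, in the order asked, and still so for the second after the job is handed in, with the robot touching nothing.
It also fails if it takes over 122 s, if anything falls off the work surface, if the arm or the gripper's body presses on something with over 40 N, if the wrist force passes 120 N, or if a joint passes its speed limit or range.

## Working session

There is one attempt and no reset: what is moved stays moved. The work goes in short steps, Python scripts to look and compute and a tool call to move; the robot and the scene stay as the last step left them, time stands still between calls to the robot, and variables do not carry over. Pictures are saved under pics/ and viewed, at most 14 in all, crops included, and the job is handed in when it is done.

Besides the shell and the picture viewer there is one more tool, called after "Call:" in YAML: its name, and indented under it one key for each argument. step_arm: Moves the arm, as the interface text tells. Shift numbers are shares of 100 mm and turn numbers shares of pi/4 rad, none past 1 either way. Its arguments: {"type":"object","properties":{"targets":{"type":"array"}},"required":["targets"]}

```bash
mkdir -p pics; python3 - <<'E'
from plant import bot
import cv2,numpy as np
print(bot.get_obs(),bot.tips_ahead)
for n in("top","side"):
    p,d=bot.capture(n); cv2.imwrite(f"pics/{n}0.png",p); np.save(f"{n}0.npy",d); i=bot.camera_info(n); print(n,i)
E
```

```text
{'time': 0.0, 'joint_positions': array([-1.48402199e+00,  3.42747553e-01,  1.52500229e+00,  9.93825334e-07,
        1.27539781e+00, -1.45977067e-01]), 'dq': array([ 0.00117263, -0.00045702, -0.00131772, -0.00123474, -0.00033614,
       -0.00062327]), 'tau': array([ 4.20894594e-04, -4.31240952e+01, -2.44216257e+01,  7.18799606e-02,
        5.60735771e-02, -1.18567600e-04]), 'tool_pos': array([ 121.09614395, -510.47129629,  251.03718461]), 'tcp_rot': array([-3.14005433e+00, -2.27129831e-04,  2.32750935e-01]), 'contact_force': array([-1.03775678, -0.15537122,  0.20331405]), 'moment': array([-0.01576715,  0.03371124,  0.00322209]), 'finger_force': 0.0, 'grip_width': 91.85700281253719} 25.0
top {'fx': 476.5104230250893, 'fy': 476.5104230250893, 'cx': 254.6320167233991, 'cy': 187.08678815192258, 'camera_from_world': array([[ 2.87865493e-02, -9.99582693e-01, -2.40300444e-03,
         2.73022529e-01],
       [-9.96330803e-01, -2.84988923e-02, -8.07015692e-02,
         4.41748276e+02],
       [ 8.05994090e-02,  4.71730704e-03, -9.96735412e-01,
         1.06134699e+03],
       [ 0.00000000e+00,  0.00000000e+00,  0.00000000e+00,
         1.00000000e+00]])}
side {'fx': 376.86324482946014, 'fy': 376.86324482946014, 'cx': 254.10743528683443, 'cy': 186.70104144976918, 'camera_from_world': array([[-8.22906479e-01, -5.68060737e-01,  1.14858987e-02,
         3.78355524e+02],
       [-3.23994720e-01,  4.52548223e-01, -8.30799330e-01,
         1.81353239e+02],
       [ 4.66746557e-01, -6.87391522e-01, -5.56453544e-01,
         8.56948602e+02],
       [ 0.00000000e+00,  0.00000000e+00,  0.00000000e+00,
         1.00000000e+00]])}
```

View pics/top0.png

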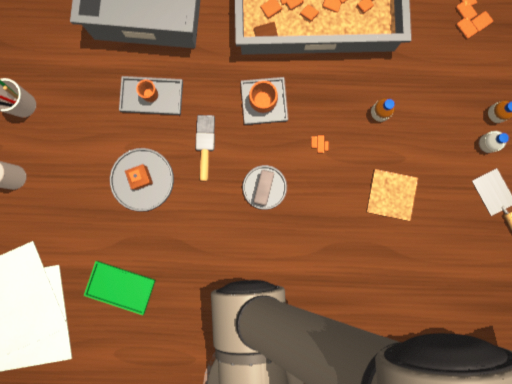

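View pics/side0.png

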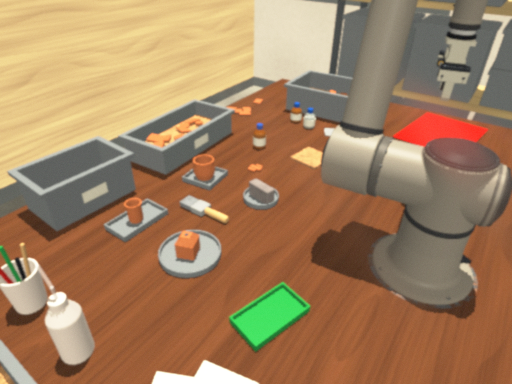

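Top view: the beaker stands in the grey oblong tray (150,96), the bowl in the square tray (264,100), the weight in the large dish (141,180) and the whetstone in the small dish (265,187). The mat is at (393,195).

- **Bottle:** there are two amber bottles, at (382,110) and (501,112). The one at (382,110) stands among the trays.
- **Oblong tray:** there are two oblong shapes, grey at (151,96) and green at (119,288). The grey one is meant.

Next I'll measure the poses.

```bash
cat > h.py <<'E'
from plant import bot
import cv2,numpy as np
I={n:bot.camera_info(n) for n in("top","side")}
def ray(n,uv,z):
    """pixels -> world points on plane z"""
    i=I[n];T=np.linalg.inv(i["camera_from_world"]);uv=np.asarray(uv,float).reshape(-1,2)
    d=np.c_[(uv[:,0]-i["cx"])/i["fx"],(uv[:,1]-i["cy"])/i["fy"],np.ones(len(uv))]@T[:3,:3].T
    return (T[:3,3]+d*((z-T[2,3])/d[:,2])[:,None])[:,:2]
def cloud(n,d):
    i=I[n];T=np.linalg.inv(i["camera_from_world"]);v,u=np.indices(d.shape)
    c=np.stack([(u-i["cx"])/i["fx"]*d,(v-i["cy"])/i["fy"]*d,d],-1)
    return c@T[:3,:3].T+T[:3,3]
def mask(p,kind):
    h,s,v=cv2.split(cv2.cvtColor(p,cv2.COLOR_BGR2HSV))
    if kind=="clay": m=((h<14)&(s>170)&(v>110))
    if kind=="cork": m=((h>12)&(h<26)&(s>60)&(v>170))
    if kind=="grey": m=(s<60)&(v>100)
    return m.astype(np.uint8)*255
def blob(m,uv,r=60):
    """largest contour near uv"""
    w=np.zeros_like(m);cv2.circle(w,uv,r,255,-1)
    c,_=cv2.findContours(m&w,cv2.RETR_EXTERNAL,cv2.CHAIN_APPROX_NONE)
    return max(c,key=cv2.contourArea).reshape(-1,2)
E
python3 - <<'E'
from h import *
p=cv2.imread("pics/top0.png");d=np.load("top0.npy");X=cloud("top",d)
hsv=cv2.cvtColor(p,cv2.COLOR_BGR2HSV)
for u,v in[(170,96),(155,165),(263,187),(137,172),(393,195),(382,105),(264,83),(250,45),(320,45),(140,40)]:print((u,v),hsv[v,u],X[v,u].round(1))
def rect(w):
    r=cv2.minAreaRect(w.astype(np.float32));b=cv2.boxPoints(r)
    e=[b[1]-b[0],b[2]-b[1]];l=max(e,key=np.linalg.norm);return np.round(r[0],1),np.round(r[1],1),round(np.degrees(np.arctan2(l[1],l[0]))%180,1)
for nm,uv,k,z,r in[("oblong",(151,96),"grey",16,38),("square",(264,100),"grey",16,36),("large",(141,180),"grey",16,36),("small",(265,187),"grey",16,26),("mat",(393,195),"cork",8,36)]:
    w=ray("top",blob(mask(p,k),uv,r),z)
    print(nm,rect(w),"circ",np.round(cv2.minEnclosingCircle(w.astype(np.float32)),1) if 0 else cv2.minEnclosingCircle(w.astype(np.float32)))
for nm,uv,z0,z1,k in[("beaker",(147,90),52,70,1),("bowl",(264,97),58,75,1),("weight",(138,177),30,50,1),("weighttop",(138,177),56,70,1),("whet",(263,187),44,60,0)]:
    w=np.zeros(d.shape,np.uint8);cv2.circle(w,uv,26,1,-1)
    m=(w>0)&(X[...,2]>z0)&(X[...,2]<z1)
    q=X[m];print(nm,m.sum(),"z",np.median(q[:,2]).round(1),rect(q[:,:2]))
q=X[55:125,365:400];q=q[(q[...,2]>60)&(q[...,2]<100)];print("bottle",q.mean(0))
big=np.vstack([cv2.resize(p[70:130,110:300],None,fx=4,fy=4),cv2.resize(p[140:215,100:290],None,fx=4,fy=4)]);cv2.imwrite("pics/c1.png",big)
E
```

```text
(170, 96) [ 17  24 203] [649.9 216.3   4.4]
(155, 165) [ 17  22 206] [486.5 242.7   9.6]
(263, 187) [ 11  56 204] [439.5  -5.5  52.2]
(137, 172) [ 14 181 253] [463.7 270.   61.6]
(393, 195) [ 17 148 246] [ 433.3 -302.9    8.4]
(382, 105) [ 12 194 138] [ 626.7 -261.8   64. ]
(264, 83) [ 10 188 134] [667.2  -1.3  69.2]
(250, 45) [23 15 68] [747.   31.7  82.1]
(320, 45) [ 19  59 130] [ 761.8 -124.4   55.2]
(140, 40) [23 16 64] [775.6 288.4  20.8]
oblong (array([648. , 259.1]), array([141.7,  80.9]), np.float32(88.7)) circ ((647.8455200195312, 258.9726867675781), 79.20403289794922)
square (array([642.9,  -2.2]), array([101.8,  99.7]), np.float32(6.5)) circ ((643.5462646484375, -2.6079745292663574), 69.1760482788086)
large (array([452. , 271.7]), array([141.6, 142.1]), np.float32(137.1)) circ ((452.8538513183594, 271.42462158203125), 72.51799011230469)
small (array([442.7,  -8.3]), array([95.6, 95.4]), np.float32(1.6)) circ ((442.56536865234375, -8.987598419189453), 49.77024459838867)
mat (array([ 434.6, -301.5]), array([101.9, 101.8]), np.float32(80.2)) circ ((435.4629821777344, -300.9728088378906), 69.72596740722656)
beaker 137 z 58.3 (array([650.3, 261.8]), array([39.3, 40.5]), np.float32(92.2))
bowl 214 z 64.9 (array([642.4,   1.3]), array([60.8, 59.5]), np.float32(1.5))
weight 140 z 46.5 (array([455.3, 274.4]), array([44.6, 44.9]), np.float32(111.7))
weighttop 192 z 60.5 (array([454.6, 273.4]), array([32.5, 31.8]), np.float32(23.0))
whet 459 z 49.6 (array([439.1,  -6.6]), array([29.9, 76.1]), np.float32(167.3))
bottle [ 620.59732519 -268.69949237   73.9755592 ]
```

View pics/c1.png

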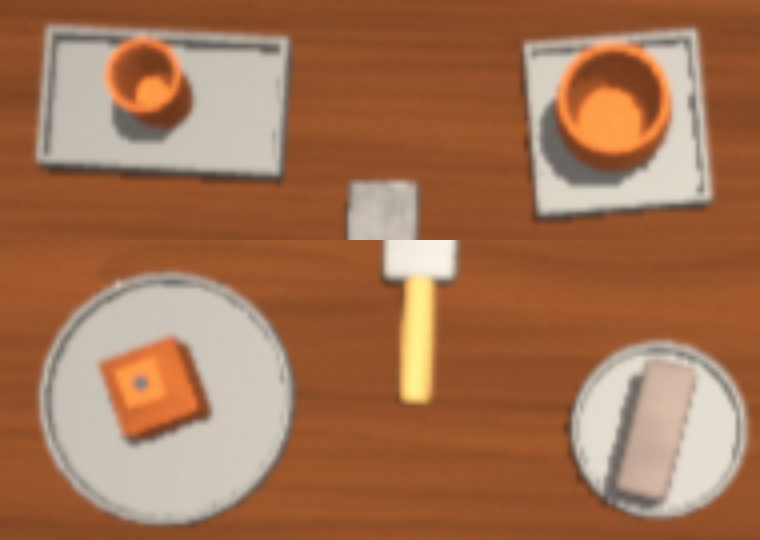

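The crop confirms the four finds and the grey trays. The weight is at crop (155,385) and the whetstone at crop (655,430). All the sizes fit.

My plan is whetstone → mat, beaker → small dish, whetstone → oblong tray. After that, bowl → mat, weight → square tray, bowl → large dish. I'll start by moving above the whetstone.

Call:
step_arm:
  targets: [1,0.25,-0.17,0.12,0,0,0.07,1,0.5,-0.35,0.25,0,0,0.15,1,0.75,-0.52,0.37,0,0,0.22,1,1,-0.7,0.5,0,0,0.296,1,1,-0.7,0.5,0,0,0.296]

```text
time: 0.72
tool_pos: [203.0, -417.8, 200.8]
tcp_rot: [-3.139, 0.001, 0.003]
contact_force: [-0.3, -0.0, 0.4]
grip_width: 91.8
finger_force: 0.0
```

```bash
python3 - <<'E'
from h import *
X=cloud("top",np.load("top0.npy"))
for a,b in[(-150,120),(120,400)]:
    m=(X[...,0]>680)&(X[...,1]>a)&(X[...,1]<b)&(X[...,2]>40);q=X[m];print(np.percentile(q,[1,5,50],axis=0).round(),q[:,2].max(), q[q[:,2]>q[:,2].max()-15].min(0))
E
```

```text
[[ 746. -148.   40.]
 [ 750. -139.   41.]
 [ 787.  -24.   53.]] 95.23030406536122 [ 744.29224185 -149.98536391   80.26905966]
[[758. 152.  41.]
 [761. 157.  45.]
 [774. 279. 115.]] 125.621740170169 [755.15388356 149.20208662 110.63217426]
```

Call:
step_arm:
  targets: [1,0.25,-0.25,0.13,0,0,0,1,0.5,-0.5,0.27,0,0,0,1,0.75,-0.75,0.4,0,0,0,1,1,-1,0.54,0,0,0]

```text
time: 1.23
tool_pos: [302.9, -320.2, 147.8]
tcp_rot: [3.14, -0.001, 0.001]
contact_force: [0.5, -0.0, -0.5]
grip_width: 91.3
finger_force: 0.0
```

Call:
step_arm:
  targets: [1,0.25,-0.25,0,0,0,0,1,0.5,-0.5,0,0,0,0,1,0.75,-0.75,0,0,0,0,1,1,-1,0,0,0,0]

```text
time: 1.72
tool_pos: [403.3, -220.0, 148.1]
tcp_rot: [3.14, -0.001, 0.001]
contact_force: [1.2, -0.4, 0.5]
grip_width: 91.9
finger_force: 0.0
```

Call:
step_arm:
  targets: [1,0.1,-0.25,0,0,0,0,1,0.2,-0.5,0,0,0,0,1,0.3,-0.75,0,0,0,0,1,0.37,-1,0,0,0,0]

```text
time: 2.22
tool_pos: [440.1, -120.0, 148.1]
tcp_rot: [3.141, -0.001, 0.001]
contact_force: [-0.3, -0.3, 0.5]
grip_width: 91.9
finger_force: 0.0
```

Call:
step_arm:
  targets: [1,0,-0.3,0,0,0,0,1,0,-0.6,0,0,0,0,1,0,-0.85,0,0,0,0,1,0,-1,0,0,0,0,1,0,-1,0,0,0,0,1,0,-1,0,0,0,0]

```text
time: 2.98
tool_pos: [439.5, -20.4, 147.8]
tcp_rot: [3.141, -0.0, 0.0]
contact_force: [0.6, -0.1, -0.3]
grip_width: 92.3
finger_force: 0.0
```

Call:
step_arm:
  targets: [1,0,-0.07,0.1,0,0,0.14,1,0,-0.13,0.2,0,0,0.282,1,0,-0.13,0.45,0,0,0.282,1,0,-0.13,0.7,0,0,0.282,1,0,-0.13,0.88,0,0,0.282,1,0,-0.13,0.97,0,0,0.282,1,0,-0.13,1,0,0,0.282,1,0,-0.13,1,0,0,0.282,0,0,-0.13,1,0,0,0.282,0,0,-0.13,1,0,0,0.282,0,0,-0.13,1,0,0,0.282,0,0,-0.13,1,0,0,0.282,0,0,-0.13,1,0,0,0.282,0,0,-0.13,1,0,0,0.282]

```text
time: 4.72
tool_pos: [439.2, -6.6, 47.7]
tcp_rot: [3.141, 0.0, -0.221]
contact_force: [0.3, 0.2, -0.1]
grip_width: 36.5
finger_force: 0.0
```

Call:
step_arm:
  targets: [0,0,0,0,0,0,0,0,0,0,0,0,0,0,0,0,0,0,0,0,0]

```text
time: 5.1
tool_pos: [439.2, -6.6, 47.7]
tcp_rot: [3.142, -0.0, -0.221]
contact_force: [-0.4, 1.1, -0.4]
grip_width: 29.8
finger_force: 30.0
```

Call:
step_arm:
  targets: [0,0,0,-0.1,0,0,0,0,0,0,-0.3,0,0,0,0,0,0,-0.55,0,0,0,0,0,0,-0.8,0,0,-0.14,0,0,0,-0.96,0,0,-0.282,0,0,0,-0.96,0,0,-0.282]

```text
time: 5.85
tool_pos: [439.7, -6.7, 144.9]
tcp_rot: [3.141, -0.003, -0.001]
contact_force: [0.0, -0.1, -2.5]
grip_width: 30.0
finger_force: 30.0
```

Call:
step_arm:
  targets: [0,-0.01,0.2,0,0,0,0,0,-0.02,0.45,0,0,0,0,0,-0.02,0.72,0,0,0,0,0,-0.02,0.98,0,0,0,0]

```text
time: 6.35
tool_pos: [436.5, -105.2, 142.9]
tcp_rot: [-3.141, 0.002, -0.002]
contact_force: [0.7, 0.4, -2.6]
grip_width: 29.8
finger_force: 30.0
```

Call:
step_arm:
  targets: [0,-0.01,0.25,0,0,0,0,0,-0.02,0.5,0,0,0,0,0,-0.02,0.75,0,0,0,0,0,-0.02,0.98,0,0,0,0]

```text
time: 6.85
tool_pos: [434.6, -203.2, 142.8]
tcp_rot: [-3.141, 0.002, -0.003]
contact_force: [0.4, 0.2, -2.5]
grip_width: 29.6
finger_force: 30.0
```

Call:
step_arm:
  targets: [0,0,0.25,0,0,0,0,0,0,0.5,0,0,0,0,0,-0.01,0.75,0,0,0,0,0,-0.01,0.92,0,0,0,0,0,-0.01,0.98,0,0,0,0]

```text
time: 7.48
tool_pos: [434.0, -301.1, 143.1]
tcp_rot: [-3.141, 0.001, -0.002]
contact_force: [0.4, 0.0, -3.1]
grip_width: 29.9
finger_force: 30.0
```

Call:
step_arm:
  targets: [0,0,0,0.2,0,0,0,0,0,0,0.45,0,0,0,0,0,0,0.7,0,0,0,0,0,0,0.85,0,0,0,0,0,0,0.9,0,0,0,0,0,0,0.92,0,0,0,0,0,0,0.93,0,0,0,0,0,0,0.94,0,0,0,0,0,0,0.94,0,0,0]

```text
time: 8.6
tool_pos: [434.4, -300.7, 50.0]
tcp_rot: [3.141, -0.0, 0.0]
contact_force: [0.6, -0.3, -2.9]
grip_width: 29.9
finger_force: 30.0
```

Call:
step_arm:
  targets: [0,0,0,0.005,0,0,0,0,0,0,0.01,0,0,0]

```text
time: 8.85
tool_pos: [434.4, -300.7, 49.7]
tcp_rot: [3.141, -0.0, 0.0]
contact_force: [-2.6, 3.0, 9.5]
grip_width: 29.8
finger_force: 30.0
```

Call:
step_arm:
  targets: [0.7,0,0,0,0,0,0,0.7,0,0,0,0,0,0,0.7,0,0,0,0,0,0,0.7,0,0,0,0,0,0,0.7,0,0,-0.2,0,0,0,0.7,0,0,-0.45,0,0,0,0.7,0,0,-0.75,0,0,0,0.7,0,0,-0.95,0,0,0]

```text
time: 9.85
tool_pos: [434.5, -300.8, 145.0]
tcp_rot: [3.141, -0.001, 0.0]
contact_force: [0.1, -1.0, -0.7]
grip_width: 64.3
finger_force: 0.0
```

Call:
step_arm:
  targets: [0.7,0.09,-0.2,0,0,0,0,0.7,0.18,-0.45,0,0,0,0,0.7,0.27,-0.7,0,0,0,0,0.7,0.36,-0.94,0,0,0,0]

```text
time: 10.35
tool_pos: [470.4, -205.8, 143.7]
tcp_rot: [3.142, 0.0, 0.0]
contact_force: [0.2, -0.1, -0.0]
grip_width: 64.1
finger_force: 0.0
```

Call:
step_arm:
  targets: [0.7,0.12,-0.32,0,0,0,0,0.7,0.24,-0.63,0,0,0,0,0.7,0.36,-0.94,0,0,0,0]

```text
time: 10.72
tool_pos: [506.5, -111.6, 143.7]
tcp_rot: [3.141, -0.0, 0.0]
contact_force: [0.5, -0.4, 0.1]
grip_width: 64.1
finger_force: 0.0
```

Call:
step_arm:
  targets: [0.7,0.12,-0.32,0,0,0,0,0.7,0.24,-0.63,0,0,0,0,0.7,0.36,-0.94,0,0,0,0]

```text
time: 11.1
tool_pos: [542.4, -17.5, 143.6]
tcp_rot: [3.141, 0.0, 0.0]
contact_force: [1.1, -0.3, -0.1]
grip_width: 64.2
finger_force: 0.0
```

Call:
step_arm:
  targets: [0.7,0.12,-0.32,0,0,0,0,0.7,0.24,-0.63,0,0,0,0,0.7,0.36,-0.94,0,0,0,0]

```text
time: 11.48
tool_pos: [578.4, 76.5, 143.6]
tcp_rot: [3.141, 0.0, 0.0]
contact_force: [-0.0, -0.7, 0.5]
grip_width: 64.2
finger_force: 0.0
```

Call:
step_arm:
  targets: [0.7,0.12,-0.32,0,0,0,0,0.7,0.24,-0.63,0,0,0,0,0.7,0.36,-0.94,0,0,0,0]

```text
time: 11.85
tool_pos: [614.3, 170.5, 143.5]
tcp_rot: [3.141, 0.0, 0.0]
contact_force: [0.7, -1.0, -0.3]
grip_width: 64.3
finger_force: 0.0
```

Call:
step_arm:
  targets: [0.7,0.12,-0.3,0,0,0,0,0.7,0.22,-0.55,0,0,0,0,0.7,0.31,-0.77,0,0,0,0,0.7,0.36,-0.92,0,0,0,0,0.7,0.36,-0.92,0,0,0,0]

```text
time: 12.48
tool_pos: [649.9, 262.4, 143.0]
tcp_rot: [3.141, 0.001, 0.002]
contact_force: [0.0, -0.5, -0.2]
grip_width: 64.0
finger_force: 0.0
```

```bash
python3 - <<'E'
from h import *
p,d=bot.capture("top");cv2.imwrite("pics/top1.png",p);p,d=bot.capture("side");cv2.imwrite("pics/side1.png",p)
E
```

```text
(no output)
```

View pics/side1.png

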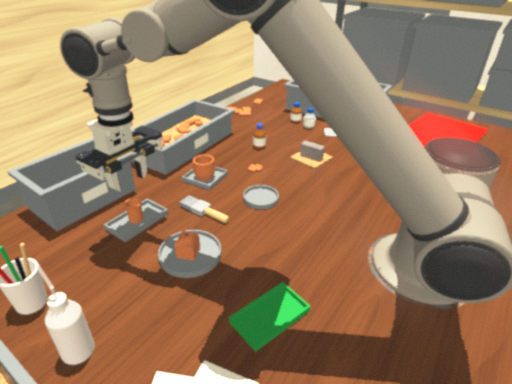

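The whetstone stands on the mat at (312,151), and the gripper is above the beaker at (135,210). Next I'll descend and grip the beaker.

Call:
step_arm:
  targets: [0.7,0,0,0.2,0,0,0,0.7,0,0,0.45,0,0,0,0.7,0,0,0.7,0,0,0,0.7,0,0,0.88,0,0,0,0.7,0,0,0.98,0,0,0,0.7,0,0,0.98,0,0,0,0,0,0,0.98,0,0,0,0,0,0,0.98,0,0,0,0,0,0,0.98,0,0,0,0,0,0,0.98,0,0,0,0,0,0,0.98,0,0,0,0,0,0,0.98,0,0,0]

```text
time: 14.08
tool_pos: [650.4, 261.8, 46.4]
tcp_rot: [-3.141, -0.001, 0.0]
contact_force: [-0.4, 1.5, 4.5]
grip_width: 39.3
finger_force: 30.0
```

Call:
step_arm:
  targets: [0,0,0,-0.1,0,0,0,0,0,0,-0.3,0,0,0,0,0,0,-0.55,0,0,0,0,0,0,-0.8,0,0,0,0,0,0,-0.98,0,0,0,0,0,0,-0.98,0,0,0]

```text
time: 14.82
tool_pos: [650.9, 261.7, 146.0]
tcp_rot: [-3.141, -0.004, 0.0]
contact_force: [0.1, 0.3, -1.4]
grip_width: 39.2
finger_force: 30.0
```

Call:
step_arm:
  targets: [0,-0.14,0.18,0,0,0,0,0,-0.32,0.42,0,0,0,0,0,-0.5,0.66,0,0,0,0,0,-0.69,0.9,0,0,0,0]

```text
time: 15.32
tool_pos: [579.8, 170.5, 142.5]
tcp_rot: [3.141, 0.002, 0.0]
contact_force: [0.5, -1.1, -0.6]
grip_width: 38.6
finger_force: 30.0
```

Call:
step_arm:
  targets: [0,-0.18,0.23,0,0,0,0,0,-0.35,0.45,0,0,0,0,0,-0.52,0.68,0,0,0,0,0,-0.69,0.9,0,0,0,0]

```text
time: 15.82
tool_pos: [510.9, 80.6, 142.8]
tcp_rot: [3.141, 0.002, 0.0]
contact_force: [0.6, 0.0, -0.1]
grip_width: 38.9
finger_force: 30.0
```

Call:
step_arm:
  targets: [0,-0.18,0.23,0,0,0,0,0,-0.35,0.45,0,0,0,0,0,-0.52,0.68,0,0,0,0,0,-0.64,0.82,0,0,0,0,0,-0.69,0.9,0,0,0,0,0,-0.69,0.9,0,0,0,0]

```text
time: 16.58
tool_pos: [443.3, -8.8, 143.7]
tcp_rot: [-3.142, -0.0, -0.0]
contact_force: [-0.3, -0.0, -0.8]
grip_width: 39.2
finger_force: 30.0
```

Call:
step_arm:
  targets: [0,0,0,0.2,0,0,0,0,0,0,0.45,0,0,0,0,0,0,0.7,0,0,0,0,0,0,0.85,0,0,0,0,0,0,0.92,0,0,0,0,0,0,0.95,0,0,0,0,0,0,0.97,0,0,0,0,0,0,0.97,0,0,0]

```text
time: 17.58
tool_pos: [443.4, -8.6, 47.0]
tcp_rot: [3.141, -0.001, 0.0]
contact_force: [0.4, -0.9, -0.8]
grip_width: 39.1
finger_force: 30.0
```

Call:
step_arm:
  targets: [0,0,0,0.005,0,0,0,0,0,0,0.01,0,0,0]

```text
time: 17.82
tool_pos: [443.6, -8.6, 46.2]
tcp_rot: [3.141, -0.001, 0.0]
contact_force: [-0.6, 1.6, 7.6]
grip_width: 39.1
finger_force: 30.0
```

Call:
step_arm:
  targets: [0.7,0,0,0,0,0,0,0.7,0,0,0,0,0,0,0.7,0,0,0,0,0,0,0.7,0,0,-0.1,0,0,0,0.7,0,0,-0.35,0,0,0,0.7,0,0,-0.65,0,0,0,0.7,0,0,-0.9,0,0,0,0.7,0,0,-0.98,0,0,0]

```text
time: 18.82
tool_pos: [443.9, -8.7, 145.5]
tcp_rot: [3.141, -0.003, 0.0]
contact_force: [-0.4, 0.2, -1.6]
grip_width: 64.4
finger_force: 0.0
```

Call:
step_arm:
  targets: [0.7,-0.01,0.2,0,0,0,0,0.7,-0.02,0.45,0,0,0,0,0.7,-0.02,0.72,0,0,0,0,0.7,-0.03,0.97,0,0,0,0]

```text
time: 19.32
tool_pos: [439.8, -106.3, 143.2]
tcp_rot: [-3.141, 0.001, 0.0]
contact_force: [0.8, -0.5, -0.2]
grip_width: 64.2
finger_force: 0.0
```

Call:
step_arm:
  targets: [0.7,-0.01,0.33,0,0,0,0,0.7,-0.02,0.65,0,0,0,0,0.7,-0.03,0.97,0,0,0,0]

```text
time: 19.7
tool_pos: [436.7, -203.4, 143.1]
tcp_rot: [-3.141, 0.001, 0.0]
contact_force: [0.6, 0.4, -0.4]
grip_width: 64.4
finger_force: 0.0
```

Call:
step_arm:
  targets: [0.7,-0.01,0.3,0,0,0,0,0.7,-0.02,0.6,0,0,0,0,0.7,-0.03,0.85,0,0,0,0,0.7,-0.03,0.98,0,0,0,0,0.7,-0.03,0.98,0,0,0,0]

```text
time: 20.32
tool_pos: [434.0, -300.8, 143.3]
tcp_rot: [-3.141, 0.001, -0.001]
contact_force: [0.6, 0.0, -0.5]
grip_width: 64.5
finger_force: 0.0
```

Call:
step_arm:
  targets: [0.7,0,0,0.2,0,0,0,0.7,0,0,0.45,0,0,0,0.7,0,0,0.7,0,0,0,0.7,0,0,0.88,0,0,0,0.7,0,0,0.94,0,0,0,0.7,0,0,0.94,0,0,0,0,0,0,0.94,0,0,0,0,0,0,0.94,0,0,0,0,0,0,0.94,0,0,0,0,0,0,0.94,0,0,0,0,0,0,0.94,0,0,0,0,0,0,0.94,0,0,0,0,0,0,0.94,0,0,0]

```text
time: 21.95
tool_pos: [434.3, -300.7, 49.9]
tcp_rot: [3.141, -0.0, 0.0]
contact_force: [-1.7, -0.2, 3.2]
grip_width: 29.7
finger_force: 30.0
```

Call:
step_arm:
  targets: [0,0,0,-0.1,0,0,0,0,0,0,-0.3,0,0,0,0,0,0,-0.55,0,0,0,0,0,0,-0.8,0,0,0,0,0,0,-0.94,0,0,0,0,0,0,-0.94,0,0,0]

```text
time: 22.7
tool_pos: [434.5, -300.8, 144.4]
tcp_rot: [3.14, -0.001, 0.0]
contact_force: [0.3, -0.4, -2.1]
grip_width: 29.9
finger_force: 30.0
```

Call:
step_arm:
  targets: [0,0.09,-0.2,0,0,0,0,0,0.18,-0.45,0,0,0,0,0,0.27,-0.7,0,0,0,0,0,0.36,-0.94,0,0,0,0]

```text
time: 23.2
tool_pos: [469.8, -205.4, 142.4]
tcp_rot: [-3.14, 0.002, 0.0]
contact_force: [0.0, 0.1, -2.8]
grip_width: 29.8
finger_force: 30.0
```

Call:
step_arm:
  targets: [0,0.09,-0.24,0,0,0,0,0,0.18,-0.48,0,0,0,0,0,0.27,-0.71,0,0,0,0,0,0.36,-0.94,0,0,0,0]

```text
time: 23.7
tool_pos: [505.8, -111.6, 142.4]
tcp_rot: [-3.141, 0.002, 0.0]
contact_force: [0.0, -0.2, -3.1]
grip_width: 30.0
finger_force: 30.0
```

Call:
step_arm:
  targets: [0,0.09,-0.24,0,0,0,0,0,0.18,-0.48,0,0,0,0,0,0.27,-0.71,0,0,0,0,0,0.36,-0.94,0,0,0,0]

```text
time: 24.2
tool_pos: [541.7, -17.7, 142.3]
tcp_rot: [-3.141, 0.003, 0.0]
contact_force: [0.0, 0.7, -1.9]
grip_width: 29.9
finger_force: 30.0
```

Call:
step_arm:
  targets: [0,0.09,-0.24,0,0,0,0,0,0.18,-0.48,0,0,0,0,0,0.27,-0.71,0,0,0,0,0,0.36,-0.94,0,0,0,0]

```text
time: 24.7
tool_pos: [577.6, 76.2, 142.1]
tcp_rot: [3.141, 0.003, 0.0]
contact_force: [-0.5, 0.9, -2.5]
grip_width: 29.6
finger_force: 30.0
```

Call:
step_arm:
  targets: [0,0.09,-0.24,0,0,0,0,0,0.18,-0.48,0,0,0,0,0,0.27,-0.71,0,0,0,0,0,0.36,-0.94,0,0,0,0]

```text
time: 25.2
tool_pos: [613.6, 170.1, 141.8]
tcp_rot: [3.141, 0.003, 0.0]
contact_force: [-0.0, 0.7, -2.5]
grip_width: 29.5
finger_force: 30.0
```

Call:
step_arm:
  targets: [0,0.09,-0.24,0,0,0,-0.15,0,0.18,-0.48,0,0,0,-0.35,0,0.27,-0.71,0,0,0,-0.55,0,0.34,-0.9,0,0,0,-0.75,0,0.34,-0.9,0,0,0,-0.9,0,0.34,-0.9,0,0,0,-1,0,0.34,-0.9,0,0,0,-1]

```text
time: 26.08
tool_pos: [647.4, 259.3, 141.8]
tcp_rot: [-3.14, 0.003, 0.785]
contact_force: [0.7, 0.1, -3.0]
grip_width: 29.9
finger_force: 30.0
```

Call:
step_arm:
  targets: [0,0,0,0,0,0,-0.18,0,0,0,0,0,0,-0.38,0,0,0,0,0,0,-0.58,0,0,0,0,0,0,-0.78,0,0,0,0,0,0,-0.971,0,0,0,0,0,0,-0.971,0,0,0,0,0,0,-0.971]

```text
time: 26.95
tool_pos: [647.9, 259.3, 143.2]
tcp_rot: [-3.141, 0.0, 1.545]
contact_force: [0.4, -0.7, -2.7]
grip_width: 30.2
finger_force: 30.0
```

```bash
python3 - <<'E'
from h import *
p,d=bot.capture("side");cv2.imwrite("pics/side2.png",cv2.resize(p[60:300,0:320],None,fx=2.4,fy=2.4))
E
```

```text
(no output)
```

View pics/side2.png

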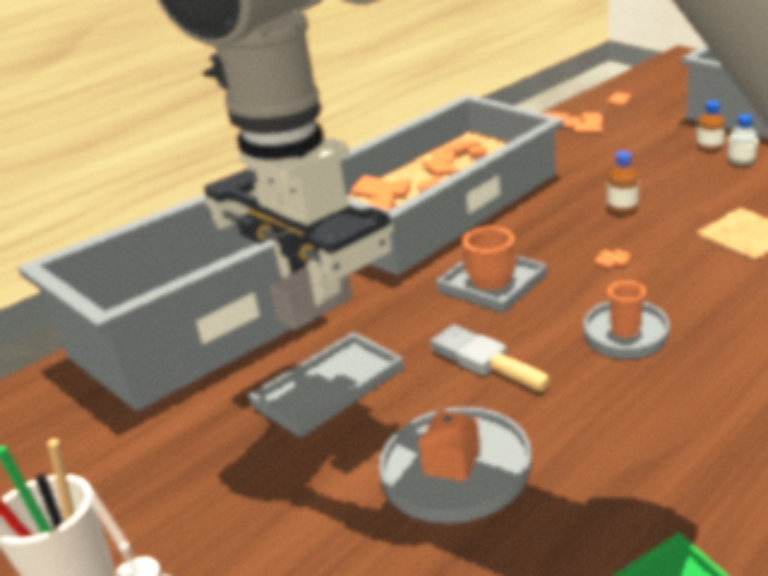

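The beaker stands in the small dish at (627,315), and the whetstone is aligned over the oblong tray. I'll descend carefully beside the bin.

Call:
step_arm:
  targets: [0,0,0,0.2,0,0,0,0,0,0,0.4,0,0,0,0,0,0,0.55,0,0,0,0,0,0,0.65,0,0,0,0,0,0,0.7,0,0,0]

```text
time: 27.62
tool_pos: [648.1, 259.5, 73.2]
tcp_rot: [-3.141, 0.0, 1.548]
contact_force: [0.9, -0.3, -2.1]
grip_width: 29.7
finger_force: 30.0
```

```bash
python3 - <<'E'
from h import *
o=bot.get_obs();print(o["contact_force"],o["moment"])
E
```

```text
[ 0.86001059 -0.29943622 -2.06171509] [-0.04274432 -0.13883431 -0.05016074]
```

Clear of the bin. Continuing down.

Call:
step_arm:
  targets: [0,0,0,0.1,0,0,0,0,0,0,0.18,0,0,0,0,0,0,0.23,0,0,0,0,0,0,0.245,0,0,0,0,0,0,0.25,0,0,0,0,0,0,0.25,0,0,0]

```text
time: 28.38
tool_pos: [648.2, 259.5, 49.0]
tcp_rot: [3.141, -0.0, 1.548]
contact_force: [-0.6, -0.6, -2.6]
grip_width: 29.9
finger_force: 30.0
```

Call:
step_arm:
  targets: [0,0,0,0.005,0,0,0,0,0,0,0.01,0,0,0]

```text
time: 28.62
tool_pos: [648.2, 259.5, 48.0]
tcp_rot: [3.141, 0.0, 1.548]
contact_force: [-0.9, -0.1, 1.5]
grip_width: 30.0
finger_force: 30.0
```

Call:
step_arm:
  targets: [0.6,0,0,0,0,0,0,0.6,0,0,0,0,0,0,0.6,0,0,0,0,0,0,0.6,0,0,-0.1,0,0,0,0.6,0,0,-0.35,0,0,0,0.6,0,0,-0.65,0,0,0,0.6,0,0,-0.9,0,0,0,1,0,0,-0.96,0,0,0.2,1,0,0,-0.96,0,0,0.4,1,0,0,-0.96,0,0,0.6,1,0,0,-0.96,0,0,0.8,1,0,0,-0.96,0,0,0.971]

```text
time: 30.12
tool_pos: [648.2, 259.5, 144.6]
tcp_rot: [3.141, -0.001, 0.781]
contact_force: [-0.3, 0.0, -0.2]
grip_width: 91.6
finger_force: 0.0
```

Call:
step_arm:
  targets: [1,0,0,0,0,0,0.22,1,0,0,0,0,0,0.44,1,0,0,0,0,0,0.66,1,0,0,0,0,0,0.85,1,0,0,0,0,0,1,1,0,0,0,0,0,1]

```text
time: 30.88
tool_pos: [648.2, 259.5, 144.4]
tcp_rot: [-3.141, -0.001, 0.001]
contact_force: [0.2, -0.0, 0.3]
grip_width: 91.5
finger_force: 0.0
```

Call:
step_arm:
  targets: [1,0,0.2,0,0,0,0,1,-0.01,0.42,0,0,0,0,1,-0.02,0.64,0,0,0,0,1,-0.02,0.86,0,0,0,0]

```text
time: 31.38
tool_pos: [646.0, 171.2, 143.8]
tcp_rot: [3.141, 0.0, -0.0]
contact_force: [0.4, 0.3, 0.8]
grip_width: 91.7
finger_force: 0.0
```

Call:
step_arm:
  targets: [1,-0.01,0.3,0,0,0,0,1,-0.01,0.58,0,0,0,0,1,-0.02,0.86,0,0,0,0]

```text
time: 31.75
tool_pos: [644.0, 85.3, 143.8]
tcp_rot: [3.141, -0.0, -0.0]
contact_force: [0.8, 0.4, -0.2]
grip_width: 91.8
finger_force: 0.0
```

Call:
step_arm:
  targets: [1,-0.01,0.3,0,0,0,0,1,-0.01,0.58,0,0,0,0,1,-0.02,0.8,0,0,0,0,1,-0.02,0.86,0,0,0,0,1,-0.02,0.86,0,0,0,0]

```text
time: 32.38
tool_pos: [642.1, 1.4, 143.7]
tcp_rot: [-3.141, -0.0, -0.0]
contact_force: [0.2, 0.6, 0.2]
grip_width: 92.1
finger_force: 0.0
```

```bash
python3 - <<'E'
from h import *
p,d=bot.capture("side");cv2.imwrite("pics/side3.png",cv2.resize(p[60:300,0:320],None,fx=2.4,fy=2.4))
p,d=bot.capture("top");cv2.imwrite("pics/top3.png",p)
E
```

```text
(no output)
```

View pics/side3.png

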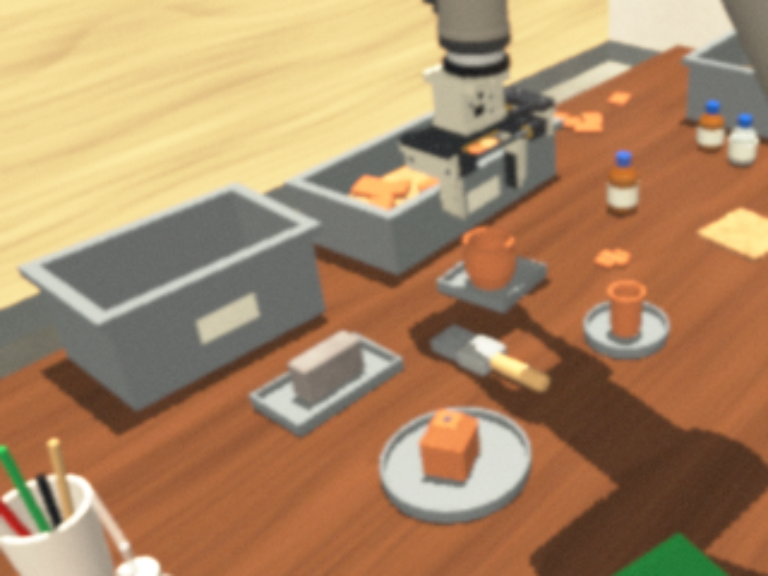

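The whetstone lies in the oblong tray at (327,368), and the gripper is over the bowl at (490,260). Next I'll grip the bowl.

Call:
step_arm:
  targets: [1,0,0,0.2,0,0,0,1,0,0,0.45,0,0,0,1,0,0,0.7,0,0,0,1,0,0,0.88,0,0,0,1,0,0,1,0,0,0,1,0,0,1,0,0,0,0,0,0,1,0,0,0,0,0,0,1,0,0,0,0,0,0,1,0,0,0,0,0,0,1,0,0,0,0,0,0,1,0,0,0,0,0,0,1,0,0,0]

```text
time: 33.98
tool_pos: [642.4, 1.4, 44.3]
tcp_rot: [3.141, -0.001, 0.0]
contact_force: [-1.0, 0.2, 4.9]
grip_width: 65.0
finger_force: 30.0
```

Call:
step_arm:
  targets: [0,0,0,-0.1,0,0,0,0,0,0,-0.3,0,0,0,0,0,0,-0.55,0,0,0,0,0,0,-0.8,0,0,0,0,0,0,-1,0,0,0,0,0,0,-1,0,0,0]

```text
time: 34.72
tool_pos: [642.9, 1.4, 145.2]
tcp_rot: [3.141, -0.003, 0.0]
contact_force: [0.2, 0.3, -2.0]
grip_width: 64.8
finger_force: 30.0
```

Call:
step_arm:
  targets: [0,-0.11,0.16,0,0,0,0,0,-0.25,0.36,0,0,0,0,0,-0.38,0.55,0,0,0,0,0,-0.52,0.75,0,0,0,0]

```text
time: 35.22
tool_pos: [588.7, -74.9, 142.9]
tcp_rot: [-3.141, 0.002, -0.0]
contact_force: [-0.3, -0.6, -1.5]
grip_width: 64.8
finger_force: 30.0
```

Call:
step_arm:
  targets: [0,-0.17,0.25,0,0,0,0,0,-0.35,0.5,0,0,0,0,0,-0.52,0.75,0,0,0,0]

```text
time: 35.6
tool_pos: [536.5, -149.9, 143.1]
tcp_rot: [-3.141, 0.001, -0.0]
contact_force: [0.4, -0.7, -1.0]
grip_width: 65.1
finger_force: 30.0
```

Call:
step_arm:
  targets: [0,-0.17,0.25,0,0,0,0,0,-0.35,0.5,0,0,0,0,0,-0.52,0.75,0,0,0,0]

```text
time: 35.98
tool_pos: [484.5, -224.8, 143.2]
tcp_rot: [-3.141, 0.001, -0.0]
contact_force: [0.3, 0.7, -1.8]
grip_width: 65.2
finger_force: 30.0
```

Call:
step_arm:
  targets: [0,-0.17,0.25,0,0,0,0,0,-0.33,0.48,0,0,0,0,0,-0.46,0.68,0,0,0,0,0,-0.52,0.77,0,0,0,0,0,-0.52,0.77,0,0,0,0]

```text
time: 36.6
tool_pos: [433.6, -301.0, 143.5]
tcp_rot: [-3.141, 0.0, -0.001]
contact_force: [0.3, 0.2, -1.9]
grip_width: 64.9
finger_force: 30.0
```

Call:
step_arm:
  targets: [0,0,0,0.2,0,0,0,0,0,0,0.45,0,0,0,0,0,0,0.7,0,0,0,0,0,0,0.85,0,0,0,0,0,0,0.92,0,0,0,0,0,0,0.95,0,0,0,0,0,0,0.97,0,0,0,0,0,0,0.97,0,0,0]

```text
time: 37.6
tool_pos: [434.5, -300.8, 47.1]
tcp_rot: [3.141, -0.001, 0.0]
contact_force: [-0.1, -1.2, -2.2]
grip_width: 64.8
finger_force: 30.0
```

Call:
step_arm:
  targets: [0,0,0,0.005,0,0,0,0,0,0,0.01,0,0,0]

```text
time: 37.85
tool_pos: [434.4, -300.8, 46.3]
tcp_rot: [3.141, -0.0, 0.0]
contact_force: [-1.3, 0.9, 5.7]
grip_width: 65.3
finger_force: 30.0
```

Call:
step_arm:
  targets: [1,0,0,0,0,0,0,1,0,0,0,0,0,0,1,0,0,0,0,0,0,1,0,0,-0.1,0,0,0,1,0,0,-0.35,0,0,0,1,0,0,-0.65,0,0,0,1,0,0,-0.9,0,0,0,1,0,0,-0.98,0,0,0]

```text
time: 38.85
tool_pos: [434.9, -301.1, 145.7]
tcp_rot: [3.139, -0.002, 0.0]
contact_force: [-0.0, 0.8, 0.3]
grip_width: 91.8
finger_force: 0.0
```

Call:
step_arm:
  targets: [1,0.01,-0.2,0,0,0,0,1,0.02,-0.45,0,0,0,0,1,0.03,-0.7,0,0,0,0,1,0.04,-0.96,0,0,0,0]

```text
time: 39.35
tool_pos: [437.3, -202.2, 142.4]
tcp_rot: [-3.14, 0.002, 0.001]
contact_force: [0.2, -0.4, -0.2]
grip_width: 91.6
finger_force: 0.0
```

Call:
step_arm:
  targets: [1,0.01,-0.32,0,0,0,0,1,0.02,-0.64,0,0,0,0,1,0.04,-0.96,0,0,0,0]

```text
time: 39.72
tool_pos: [440.9, -106.1, 142.5]
tcp_rot: [-3.14, 0.003, 0.001]
contact_force: [-0.3, 0.1, 1.0]
grip_width: 92.2
finger_force: 0.0
```

Call:
step_arm:
  targets: [1,0.01,-0.32,0,0,0,0,1,0.02,-0.64,0,0,0,0,1,0.04,-0.96,0,0,0,0]

```text
time: 40.1
tool_pos: [444.6, -10.4, 142.5]
tcp_rot: [-3.141, 0.003, 0.001]
contact_force: [-0.3, 0.3, 0.8]
grip_width: 91.7
finger_force: 0.0
```

Call:
step_arm:
  targets: [1,0.01,-0.32,0,0,0,0,1,0.02,-0.64,0,0,0,0,1,0.04,-0.96,0,0,0,0]

```text
time: 40.48
tool_pos: [448.4, 85.3, 142.5]
tcp_rot: [-3.142, 0.003, 0.001]
contact_force: [-0.3, 0.3, 0.5]
grip_width: 91.6
finger_force: 0.0
```

Call:
step_arm:
  targets: [1,0.01,-0.32,0,0,0,0,1,0.02,-0.64,0,0,0,0,1,0.04,-0.96,0,0,0,0]

```text
time: 40.85
tool_pos: [452.2, 181.0, 142.4]
tcp_rot: [3.141, 0.003, 0.001]
contact_force: [0.1, 1.1, 0.0]
grip_width: 91.7
finger_force: 0.0
```

Call:
step_arm:
  targets: [1,0,-0.3,0,0,0,0,1,0.01,-0.6,0,0,0,-0.15,1,0.01,-0.85,0,0,0,-0.35,1,0.01,-0.95,0,0,0,-0.498,1,0.01,-0.95,0,0,0,-0.498,1,0.01,-0.95,0,0,0,-0.498]

```text
time: 41.6
tool_pos: [454.1, 274.2, 143.0]
tcp_rot: [3.141, 0.002, 0.389]
contact_force: [0.1, -0.1, 0.3]
grip_width: 91.8
finger_force: 0.0
```

```bash
python3 - <<'E'
from h import *
p,d=bot.capture("side");cv2.imwrite("pics/side4.png",cv2.resize(p[60:300,0:320],None,fx=2.4,fy=2.4))
E
```

```text
(no output)
```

View pics/side4.png

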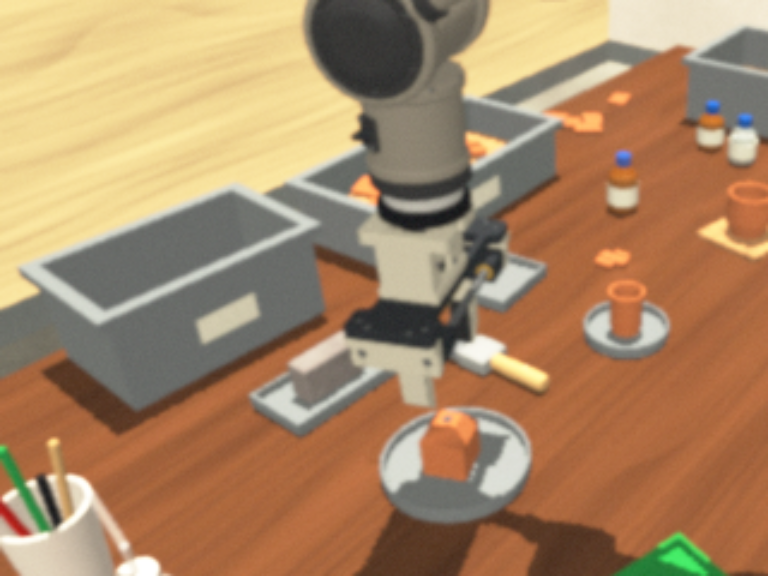

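The bowl stands on the mat at (748,215), and the gripper, turned to match the weight's faces, is above the weight. Gripping it now.

Call:
step_arm:
  targets: [1,0,0,0.2,0,0,0,1,0,0,0.45,0,0,0,1,0,0,0.7,0,0,0,1,0,0,0.88,0,0,0,1,0,0,1,0,0,0,1,0,0,1,0,0,0,0,0,0,1,0,0,0,0,0,0,1,0,0,0,0,0,0,1,0,0,0,0,0,0,1,0,0,0,0,0,0,1,0,0,0,0,0,0,1,0,0,0,0,0,0,1,0,0,0,0,0,0,1,0,0,0]

```text
time: 43.4
tool_pos: [455.0, 274.5, 43.7]
tcp_rot: [-3.142, 0.0, 0.391]
contact_force: [-0.9, 0.1, 1.3]
grip_width: 43.7
finger_force: 30.0
```

Call:
step_arm:
  targets: [0,0,0,-0.1,0,0,0,0,0,0,-0.3,0,0,0,0,0,0,-0.55,0,0,0,0,0,0,-0.8,0,0,0.2,0,0,0,-1,0,0,0.4,0,0,0,-1,0,0,0.498,0,0,0,-1,0,0,0.498]

```text
time: 44.28
tool_pos: [455.0, 274.3, 144.1]
tcp_rot: [3.142, -0.0, 0.001]
contact_force: [0.3, -0.8, -2.6]
grip_width: 43.9
finger_force: 30.0
```

Call:
step_arm:
  targets: [0,0.13,0.19,0,0,0,0,0,0.3,0.43,0,0,0,0,0,0.46,0.67,0,0,0,0,0,0.63,0.92,0,0,0,0]

```text
time: 44.78
tool_pos: [518.2, 181.6, 143.4]
tcp_rot: [3.141, 0.001, 0.003]
contact_force: [0.5, 0.1, -2.0]
grip_width: 43.8
finger_force: 30.0
```

Call:
step_arm:
  targets: [0,0.16,0.23,0,0,0,0,0,0.32,0.46,0,0,0,0,0,0.48,0.69,0,0,0,0,0,0.63,0.92,0,0,0,0]

```text
time: 45.28
tool_pos: [581.3, 89.6, 143.3]
tcp_rot: [3.141, 0.001, 0.002]
contact_force: [-0.2, -0.1, -1.2]
grip_width: 43.7
finger_force: 30.0
```

Call:
step_arm:
  targets: [0,0.16,0.23,0,0,0,-0.05,0,0.32,0.46,0,0,0,-0.1,0,0.48,0.7,0,0,0,-0.144,0,0.58,0.86,0,0,0,-0.144,0,0.62,0.93,0,0,0,-0.144,0,0.62,0.93,0,0,0,-0.144]

```text
time: 46.02
tool_pos: [642.9, -2.5, 143.4]
tcp_rot: [-3.141, 0.001, 0.113]
contact_force: [-0.2, 1.1, -2.1]
grip_width: 43.9
finger_force: 30.0
```

Call:
step_arm:
  targets: [0,0,0,0.2,0,0,0,0,0,0,0.45,0,0,0,0,0,0,0.7,0,0,0,0,0,0,0.85,0,0,0,0,0,0,0.92,0,0,0,0,0,0,0.96,0,0,0,0,0,0,0.985,0,0,0,0,0,0,0.99,0,0,0]

```text
time: 47.02
tool_pos: [643.4, -2.6, 45.1]
tcp_rot: [3.141, -0.001, 0.113]
contact_force: [0.7, 0.4, -2.4]
grip_width: 43.5
finger_force: 30.0
```

Call:
step_arm:
  targets: [0,0,0,0.005,0,0,0,0,0,0,0.01,0,0,0]

```text
time: 47.28
tool_pos: [643.3, -2.6, 44.0]
tcp_rot: [3.141, -0.0, 0.113]
contact_force: [-0.1, 0.4, -1.8]
grip_width: 43.9
finger_force: 30.0
```

Call:
step_arm:
  targets: [0,0,0,0.004,0,0,0,0,0,0,0.007,0,0,0]

```text
time: 47.52
tool_pos: [643.3, -2.6, 43.7]
tcp_rot: [3.141, -0.0, 0.113]
contact_force: [-2.5, -0.6, 5.7]
grip_width: 43.7
finger_force: 30.0
```

Call:
step_arm:
  targets: [0.95,0,0,0,0,0,0,0.95,0,0,0,0,0,0,0.95,0,0,0,0,0,0,0.95,0,0,-0.1,0,0,0,0.95,0,0,-0.35,0,0,0,1,0,0,-0.65,0,0,0,1,0,0,-0.9,0,0,0.07,1,0,0,-1,0,0,0.144,1,0,0,-1,0,0,0.144]

```text
time: 48.65
tool_pos: [643.8, -2.6, 144.7]
tcp_rot: [3.141, -0.003, 0.001]
contact_force: [0.1, 0.2, 0.2]
grip_width: 91.8
finger_force: 0.0
```

Call:
step_arm:
  targets: [1,-0.11,0.16,0,0,0,0,1,-0.25,0.36,0,0,0,0,1,-0.38,0.55,0,0,0,0,1,-0.52,0.75,0,0,0,0]

```text
time: 49.15
tool_pos: [589.8, -79.1, 142.6]
tcp_rot: [3.142, 0.001, 0.0]
contact_force: [0.6, -0.1, 0.1]
grip_width: 92.2
finger_force: 0.0
```

Call:
step_arm:
  targets: [1,-0.17,0.25,0,0,0,0,1,-0.35,0.5,0,0,0,0,1,-0.52,0.75,0,0,0,0]

```text
time: 49.52
tool_pos: [537.6, -154.1, 142.7]
tcp_rot: [-3.142, 0.001, 0.0]
contact_force: [0.3, 0.3, -0.1]
grip_width: 92.1
finger_force: 0.0
```

Call:
step_arm:
  targets: [1,-0.17,0.25,0,0,0,0,1,-0.35,0.5,0,0,0,0,1,-0.52,0.75,0,0,0,0]

```text
time: 49.9
tool_pos: [485.5, -228.9, 142.7]
tcp_rot: [-3.141, 0.001, 0.0]
contact_force: [-0.4, 0.0, 0.8]
grip_width: 92.1
finger_force: 0.0
```

Call:
step_arm:
  targets: [1,-0.17,0.25,0,0,0,0,1,-0.35,0.48,0,0,0,0,1,-0.48,0.66,0,0,0,0,1,-0.53,0.73,0,0,0,0,1,-0.53,0.73,0,0,0,0]

```text
time: 50.52
tool_pos: [433.7, -300.9, 142.9]
tcp_rot: [-3.141, 0.0, -0.001]
contact_force: [-0.1, -0.8, -0.2]
grip_width: 91.9
finger_force: 0.0
```

Call:
step_arm:
  targets: [1,0,0,0.2,0,0,0,1,0,0,0.45,0,0,0,1,0,0,0.7,0,0,0,1,0,0,0.88,0,0,0,1,0,0,0.98,0,0,0,1,0,0,0.98,0,0,0,0,0,0,0.98,0,0,0,0,0,0,0.98,0,0,0,0,0,0,0.98,0,0,0,0,0,0,0.98,0,0,0,0,0,0,0.98,0,0,0,0,0,0,0.98,0,0,0]

```text
time: 52.02
tool_pos: [434.4, -300.8, 45.5]
tcp_rot: [3.141, -0.001, 0.0]
contact_force: [-0.4, 1.3, 6.1]
grip_width: 64.8
finger_force: 30.0
```

Call:
step_arm:
  targets: [0,0,0,-0.1,0,0,0,0,0,0,-0.3,0,0,0,0,0,0,-0.55,0,0,0,0,0,0,-0.8,0,0,0,0,0,0,-0.98,0,0,0,0,0,0,-0.98,0,0,0]

```text
time: 52.78
tool_pos: [434.7, -301.0, 144.3]
tcp_rot: [3.14, -0.002, 0.0]
contact_force: [-0.4, -0.5, -2.8]
grip_width: 65.1
finger_force: 30.0
```

Call:
step_arm:
  targets: [0,0.01,-0.2,0,0,0,0,0,0.01,-0.45,0,0,0,0,0,0.02,-0.7,0,0,0,0,0,0.03,-0.95,0,0,0,0]

```text
time: 53.28
tool_pos: [436.4, -203.3, 141.9]
tcp_rot: [-3.14, 0.002, 0.001]
contact_force: [1.3, 0.2, -2.2]
grip_width: 65.1
finger_force: 30.0
```

Call:
step_arm:
  targets: [0,0.01,-0.24,0,0,0,0,0,0.02,-0.48,0,0,0,0,0,0.02,-0.72,0,0,0,0,0,0.03,-0.95,0,0,0,0]

```text
time: 53.78
tool_pos: [439.0, -108.5, 142.0]
tcp_rot: [-3.14, 0.003, 0.001]
contact_force: [0.2, 0.4, -2.8]
grip_width: 64.9
finger_force: 30.0
```

Call:
step_arm:
  targets: [0,0.01,-0.24,0,0,0,0,0,0.02,-0.48,0,0,0,0,0,0.02,-0.72,0,0,0,0,0,0.03,-0.95,0,0,0,0]

```text
time: 54.28
tool_pos: [441.7, -13.8, 142.0]
tcp_rot: [-3.141, 0.003, 0.001]
contact_force: [-0.3, -0.1, -2.3]
grip_width: 65.3
finger_force: 30.0
```

Call:
step_arm:
  targets: [0,0.01,-0.24,0,0,0,0,0,0.02,-0.48,0,0,0,0,0,0.02,-0.72,0,0,0,0,0,0.03,-0.95,0,0,0,0]

```text
time: 54.78
tool_pos: [444.5, 81.0, 141.9]
tcp_rot: [-3.141, 0.003, 0.001]
contact_force: [0.7, -0.5, -2.5]
grip_width: 64.9
finger_force: 30.0
```

Call:
step_arm:
  targets: [0,0.01,-0.24,0,0,0,0,0,0.02,-0.48,0,0,0,0,0,0.02,-0.72,0,0,0,0,0,0.03,-0.95,0,0,0,0]

```text
time: 55.28
tool_pos: [447.4, 175.7, 141.8]
tcp_rot: [3.141, 0.003, 0.001]
contact_force: [-0.1, 0.2, -1.9]
grip_width: 65.0
finger_force: 30.0
```

Call:
step_arm:
  targets: [0,0.01,-0.25,0,0,0,0,0,0.02,-0.5,0,0,0,0,0,0.02,-0.72,0,0,0,0,0,0.03,-0.88,0,0,0,0,0,0.03,-0.97,0,0,0,0,0,0.03,-0.97,0,0,0,0]

```text
time: 56.02
tool_pos: [451.7, 271.6, 142.6]
tcp_rot: [3.141, 0.001, 0.001]
contact_force: [0.8, 0.7, -1.7]
grip_width: 65.1
finger_force: 30.0
```

Call:
step_arm:
  targets: [0,0,0,0.2,0,0,0,0,0,0,0.45,0,0,0,0,0,0,0.7,0,0,0,0,0,0,0.85,0,0,0,0,0,0,0.92,0,0,0,0,0,0,0.96,0,0,0,0,0,0,0.98,0,0,0,0,0,0,0.985,0,0,0]

```text
time: 57.02
tool_pos: [452.3, 271.5, 44.9]
tcp_rot: [-3.141, -0.001, 0.0]
contact_force: [0.6, 0.0, -2.1]
grip_width: 64.8
finger_force: 30.0
```

Call:
step_arm:
  targets: [0,0,0,0.005,0,0,0,0,0,0,0.01,0,0,0]

```text
time: 57.28
tool_pos: [452.2, 271.5, 43.7]
tcp_rot: [-3.141, -0.0, 0.0]
contact_force: [0.5, 0.0, -1.9]
grip_width: 65.0
finger_force: 30.0
```

Call:
step_arm:
  targets: [0,0,0,0.004,0,0,0,0,0,0,0.008,0,0,0]

```text
time: 57.52
tool_pos: [452.2, 271.5, 43.4]
tcp_rot: [-3.142, -0.001, 0.0]
contact_force: [-3.2, -1.2, 8.8]
grip_width: 65.2
finger_force: 30.0
```

Call:
step_arm:
  targets: [1,0,0,0,0,0,0,1,0,0,0,0,0,0,1,0,0,0,0,0,0,1,0,0,-0.1,0,0,0,1,0,0,-0.35,0,0,0,1,0,0,-0.65,0,0,0,1,0,0,-0.9,0,0,0,1,0,0,-1,0,0,0]

```text
time: 58.52
tool_pos: [452.7, 271.7, 144.6]
tcp_rot: [-3.14, -0.003, 0.0]
contact_force: [0.1, 0.6, 0.0]
grip_width: 91.8
finger_force: 0.0
```

Call:
step_arm:
  targets: [1,-0.1,0.3,-0.2,0,0,0,1,-0.2,0.6,-0.4,0,0,0,1,-0.25,0.8,-0.5,0,0,0,1,-0.3,1,-0.6,0,0,0,1,-0.3,1,-0.6,0,0,0]

```text
time: 59.15
tool_pos: [422.1, 170.7, 203.0]
tcp_rot: [-3.142, -0.001, -0.001]
contact_force: [0.9, -0.3, -0.4]
grip_width: 91.5
finger_force: 0.0
```

Call:
step_arm:
  targets: [1,0,0.2,0,0,0,0,1,0,0.3,0,0,0,0,1,0,0.4,0,0,0,0,1,0,0.4,0,0,0,0]

```text
time: 59.65
tool_pos: [422.2, 131.2, 202.5]
tcp_rot: [3.142, 0.0, -0.001]
contact_force: [-0.1, 0.2, 0.8]
grip_width: 91.8
finger_force: 0.0
```

```bash
python3 - <<'E'
from h import *
p,d=bot.capture("top");X=cloud("top",d);cv2.imwrite("pics/top5.png",p)
s,_=bot.capture("side");cv2.imwrite("pics/side5.png",s)
def rect(w):
    r=cv2.minAreaRect(w.astype(np.float32));return np.round(r[0],1),np.round(r[1],1),round(r[2],1)
for nm,c,r,z0,z1 in[("beaker",(442.6,-8.8),40,52,70),("bowl",(452.4,271.5),50,58,75),("weight",(643.2,-2.4),40,35,70),("whet",(648,259),55,44,60)]:
    q=X[(np.hypot(X[...,0]-c[0],X[...,1]-c[1])<r)&(X[...,2]>z0)&(X[...,2]<z1)]
    if len(q)>9:print(nm,c,len(q),np.median(q[:,2]).round(1),rect(q[:,:2]))
E
```

```text
beaker (442.6, -8.8) 130 58.7 (array([443.4,  -9.7]), array([39.6, 39.3]), 1.6)
weight (643.2, -2.4) 400 54.8 (array([643.6,  -3.8]), array([46. , 44.2]), 7.6)
whet (648, 259) 446 49.3 (array([647.1, 258.7]), array([76.4, 30.6]), 88.9)
```

View pics/top5.png

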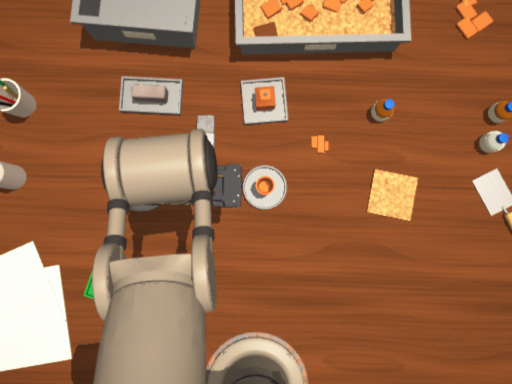

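View pics/side5.png

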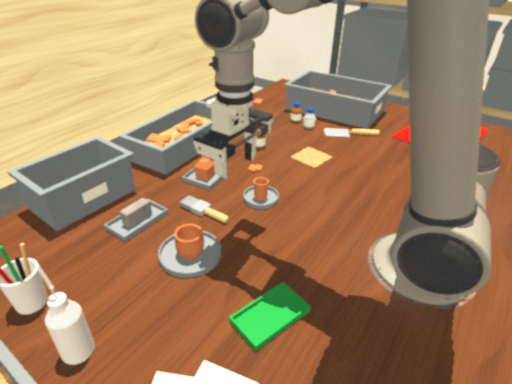

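All four finds stand in their own trays, centred within about 2 mm where the top view shows them. The bowl is hidden from above, but in the side view it stands in the middle of the large dish at (188,245). The bottle at (382,110) hasn't moved, and the mat is empty.

```bash
python3 -c "
from plant import bot
print(bot.close_job())"
```

```text
the job is handed in; nothing more can be done
None
```

The job is handed in at about 60 s: the pot, beaker, weight and whetstone each stand in the middle of their own tray, though the pot's centring was checked only in the side view, and the amber bottle was left where it stood.

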